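# Lock the vacuum valve shut

### The arm

A 7-joint arm with a two-finger parallel gripper is mounted at the origin on a cart in front of the work surface, level with it; the furniture and walls round the work are solid. World frame = base frame: x ahead of the robot, y to its left, z up, the work surface at z = 0. Lengths are in m, angles in rad, forces in N, time in s.
With the tool pointing down it reaches from about 0.4 to 0.75 m from the base axis. Payload 19.5 kg.
Tool frame: the origin (TCP) lies between the finger pads; the fingertips stand 25 mm ahead of it and the grasp point (between the pads) lies 6 mm ahead of it; z points along the fingers, y is the line along which they close (so a half turn about z gives the same grasp; the last joint's range is limited). The gripper opens to 85 mm and grips with 20 to 120 N. Pads are 22 mm wide; open, the fingers measure 114 mm over their backs; the gripper's body (76 mm by 85 mm) begins 54 mm behind the grasp point. The pads swing forward as they close: fully open they stand 13 mm farther back than shut.
Start: joints at [1.139, 0.707, -0.028, 1.485, 0.022, 0.951, -0.075], TCP at [0.218, -0.532, 0.256] pointing down, gripper open.
Joint ranges: [-2.71, 2.71], [-0.32, 2.16], [-1.57, 1.52], [0, 2.45], [-1.46, 4.6], [0, 2.02], [-2.83, 2.83]. Speed limits (rad/s): [1.89, 1.89, 2.57, 2.57, 3.01, 3.01, 3.01].

### API

Orientations are given as a 3x3 rotation matrix whose columns are the frame's x, y, z axes.
In Python, from workcell import status, get_image, get_calibration, manip, spot_in, masks_of gives the robot as it stands.
- The arm moves only by the tool carry_out, never from a script. Its arguments are lists of equal length, an entry for each row: "offset": the shift along the tool's x, y, z in cm, a list of three; "angular": the turn, a rotation vector about the tool's x, y, z in degrees, a list of three. A call has exactly 10 rows; each row shifts and turns the commanded pose from where the row before left it, along the tool's axes as they then stand; what a row does not reach is not made up. A row lasts 1/10 s, in which the tool goes at most 50 mm and 8.59 degrees, less where a joint would pass 70% of its speed; a pose out of reach is approached as far as the arm can. A call with a gripper value outside its range is refused whole. "grip" is the gripper's target within -1 to 1 (fully open at 1, half-way at 0, shut at -1), set as the call begins (left out, the last holds). The fingers move at their own pace and stop on an object; "newtons" is the grip in N (left out, the last holds). Time passes only in rows, so rows that do not move let the fingers close, or fill a call up. It gives the time, the measured TCP pose, the force, the opening and the grip force at its end, in the units of the state.
- status.observe(): the state, without advancing time (a new reading comes with each control period).
- get_image(name): name is "scene" or "top" or "wrist"; returns (picture, depth): 400x640x3 uint8, red, green, blue; 400x640 float32, m along the optical axis (not along the pixel's ray), 0 where there is no reading.
- get_calibration(name): a dict with "fx", "fy", "cx", "cy" (pixels), "eye" and "rotation" of the camera in the world. Camera axes: x right, y down, z forward; pixel columns grow to the right and rows downward; lengths in m; the calibration is good to about 2 mm. A picture is of the moment at which its call begins: read the wrist's pose just before it. get_calibration takes no time and is no camera call; for the wrist camera it gives the pose at the moment of the call.
- manip.job_done(): hands the job in; it is judged then, once.
Trained networks look in the newest picture that a camera, given by its name, has taken for a name from the list of things; names that differ only in an ending like _2 or _b are one class to them, and where a whole thing is asked for, a point or a joint stands for the part that bears it (a point fixed in the world has none). Each returns a list of dicts, best first, with "confidence" (0 to 1); they miss things now and then, are a little off and sometimes report something else, mostly with a low value. They report only what shows in the picture. A call takes as long as a camera call.
- spot_in(camera, thing): "rect" ([centre column, centre row, width, height] in pixels, round what is visible of it).
- masks_of(camera, thing): "region" (400x640 bool, what is visible of it) and "rect" ([centre column, centre row, width, height] in pixels, round what is visible of it).
The state is a dict: "clock": time; "joint_pos": joint angles; "qvel": joint speeds; "joint_torque": joint torques, N m; "ee_pos": TCP position; "ee_rot": TCP orientation; "force": force on the tool from outside, world axes, zero at the start; "torque": the same for the moment, N m; "finger_gap": opening from 0.0 (shut) to 1.0 (fully open); "finger_force": force on a finger pad.
Only numpy, scipy, OpenCV 4.12 (cv2) and the standard library are available. Lean on these libraries where they do the work, as an engineer would, in place of code of your own. Each camera call takes 0.05 s, during which the arm holds its last target. There are 200 camera calls.

### The job

Shut the in-line vacuum valve and lock it: push the upright pin on its slotted disc round clockwise until the slot lines up with the locking bar, then push the bar by its thumb tab through the slot and the keeper, fully home, so that the padlock eye at its tip stands clear beyond the keeper. Use only gentle pushes with the fingertips or the outside of the fingers: take nothing between the fingers, lift nothing, and leave the parts and tools standing around where they are.

Things in the scene. Friction and masses are not known exactly. Their poses are not given: they have to be found in the camera images.
- valve: In-line vacuum valve, bolted down by a steel foot (116 x 80 mm). Origin: centre of the foot's underside on the bench, straight below the slotted disc's axis; z up. x axis: the way the locking bar is pushed. y axis: along the pipe (142 mm long, 52 mm up, ring clamps and cones, all below 95 mm). Heights below are above the bench. Only the pin and the tab stand higher than 133 mm on it.
- rail_mid (a point): Middle of the top of the aluminium rail that carries the bar: 142 mm long, 22 mm wide, top 128 mm up, slotted along the top, in the valve's frame from x = -180 to -38 mm at y = 0. The point is at x = -109 mm.
- keeper (a point): Top of the keeper, the small steel bridge on the far side of the disc that the bar's end passes under: x = 38 to 48 mm, 28 mm wide, 133 mm high with its screws. The point is at x = 43 mm, y = 0, 131 mm up in the valve's frame.
- lock_disc (a joint): Slotted aluminium disc on the stem, 68 mm across, top 126 mm up, slot 13 mm wide right across it. Angle in rad about the upright axis: 0 = slot in line with the bar (shut), positive = counter-clockwise from above (open); -0.35 to 1.57. Stays where left; takes 0.09 N m (4 N at the pin). The bar enters only within about 0.08 rad of 0; its round nose draws in the rest and then holds the disc.
- disc_pin (a point): Upright steel finger pin on the disc, 10 mm thick (15 mm collar, 2 mm high, at its foot), 126 to 160 mm up. The point is on its axis, 145 mm up, 24 mm from the disc's axis, square to the slot: at disc angle q it is at (-24 sin q, 24 cos q) mm in the valve's frame.
- lock_bar (a joint): Locking bar, steel, 10 x 8 mm, round nose, sliding along the valve's x axis. Value in m: 0 = drawn right back, nose 42 mm before the disc's axis; 0.106 = fully home against its stop, nose 64 mm past the axis and 16 mm beyond the keeper. Slides with about 3 N (some 5 N if the nose has to draw the slot in line) and stays where left.
- bar_tab (a point): Upright thumb tab on the bar, a steel plate 6 mm thick along the bar, 24 mm wide across it, 129 to 158 mm up. The point is its centre, 143 mm up, in the valve's frame at x = -167.5 mm + bar value, y = 0. Push it on the side away from the disc.
- bar_nose (a point): Foremost point of the bar's nose, 118 mm up, in the valve's frame at x = -42 mm + bar value, y = 0. A dark padlock eye, 7 mm wide, lies 8.5 mm behind it.
- vacuum_line: Fixed equipment: the assembled line of grey pipes on the left, running diagonally from the bench's front edge to the back. A gauge head on its near end stands 370 mm high at about x = 0.45, y = 0.42 m; the rest is below 170 mm. Pass over it or in front of it.
- angle_valve: Fixed equipment: upright angle valve with a black cap on the large round plate behind, about 80 mm across, its top 225 mm above the bench, near x = 0.77, y = -0.13 m.
- finned_gauge: Bystander, leave alone: small gauge head, light grey finned cylinder with a black top, 53 mm across, 83 mm tall, standing beside the rail, on the robot's side of it. Origin at the centre of its underside.
- nipple_25: Bystander, leave alone: short metal pipe piece with a flange at both ends, 40 mm across, 60 mm tall, standing near the keeper end. Origin at the centre of its underside.
- centering_ring_40: Bystander, leave alone: flat sealing ring, 54 mm across, 8 mm thick, lying beyond the keeper. Origin at the centre of its underside.
- marker: Bystander, leave alone: white marker pen with a blue cap, 132 mm long, 17 mm thick, lying on the bench to the left of the valve. Origin at the centre of its underside.
- gauge_4: Bystander, leave alone: large gauge head, white upper and grey lower half, 82 mm across, 137 mm tall, standing to the right of the valve. Origin at the centre of its underside.
- spanner_13: Bystander, leave alone: spanner, 169 mm long, 8 mm thick, lying on the bench far to the right. Origin at the centre of its underside.

How it is judged:
On the way, in this order (a step that is already met when the one before it is completed fails the run):
1. the disc is turned so that its slot lines up with the bar (within 0.15 rad), the bar still drawn back (value of joint lock_disc between -0.15 and 0.15 rad and value of joint lock_bar below 0.03 m), for 0.1 s.
2. the bar is pushed home through the slot and the keeper (value of joint lock_disc between -0.09 and 0.09 rad and value of joint lock_bar above 0.102 m), for 0.2 s.
At the end, for the whole second after the job is handed in: The disc's slot is in line with the bar (within 0.09 rad), the bar is through it and home (within 4 mm of its stop, so that the padlock eye stands clear of the keeper), and both are at rest (all of step 2 and velocity of joint lock_disc between -0.05 and 0.05 rad/s and velocity of joint lock_bar between -0.005 and 0.005 m/s); the robot touches nothing.
It fails at once if the pin is taken between the fingers (horizontal distance between the grasp point and disc_pin below 0.006 m and height (world z) of the grasp point below 0.172 m and contact force between the fingers and valve above 1 N).
It fails at once if the thumb tab is taken between the fingers (horizontal distance between the grasp point and bar_tab below 0.006 m and height (world z) of the grasp point below 0.172 m and contact force between the fingers and valve above 1 N).
It fails at once if the valve, disc or bar is forced (more than 60 N from the fingers) (contact force between the fingers and valve above 60 N).
It fails at once if a bystander is lifted, carried or pushed away (more than 20 mm) (distance of any of finned_gauge, nipple_25, centering_ring_40, marker, gauge_4, spanner_13 from where it was at the start of the episode above 0.02 m).
It also fails if it takes over 54 s, if anything falls off the work surface, if the arm or the gripper's body presses on something with over 40 N, if the wrist force passes 120 N, or if a joint passes its speed limit or range.

## Working session

There is one attempt and no reset: what is moved stays moved. The work goes in short steps, Python scripts to look and compute and a tool call to move; the robot and the scene stay as the last step left them, time stands still between calls to the robot, and variables do not carry over. Pictures are saved under pics/ and viewed, at most 10 in all, crops included, and the job is handed in when it is done.

Besides the shell and the picture viewer there is one more tool, called after ">>>" as name(argument=value, ...) on one line, values as JSON. carry_out: Moves the arm, as the interface text tells. Its arguments: {"type":"object","properties":{"offset":{"type":"array"},"angular":{"type":"array"},"grip":{"type":"number"},"newtons":{"type":"number"}},"required":["offset","angular"]}

```bash
mkdir -p pics; cat > h.py <<'E'
import numpy as np, cv2
from workcell import *
def snap(n,f=None):
    im,d=get_image(n)
    if f: cv2.imwrite('pics/'+f,im[:,:,::-1])
    return im,d,get_calibration(n)
def world(c,u,v,z):  # z: depth
    p=np.array([(u-c['cx'])/c['fx']*z,(v-c['cy'])/c['fy']*z,z]).T
    return p@np.array(c['rotation']).T+np.array(c['eye'])
def atz(c,u,v,h):
    r=np.array(c['rotation'])@np.array([(u-c['cx'])/c['fx'],(v-c['cy'])/c['fy'],1]); e=np.array(c['eye'])
    return e+r*(h-e[2])/r[2]
E
python3 - <<'E'
from h import *
s=status.observe();print(s['clock'],s['ee_pos'],s['ee_rot'],s['force'])
np.set_printoptions(precision=4,suppress=True)
for n in('top','scene'):
    im,d,c=snap(n,n+'0.png');print(n,c)
    for t in('disc_pin','bar_tab','keeper','lock_disc','rail_mid','valve','finned_gauge','nipple_25','gauge_4'):
        for r in masks_of(n,t)[:2]:
            m=r['region']&(d>0);v,u=np.nonzero(m)
            if len(u)==0: continue
            P=world(c,u,v,d[v,u]);print(t,round(r['confidence'],2),np.round(r['rect']),np.median(P,0),P.min(0),P.max(0))
E
```

```text
0.0 [ 0.21844267 -0.5316492   0.25585412] [[ 9.24970933e-01  3.80037658e-01 -3.88783521e-04]
 [ 3.80037857e-01 -9.24970440e-01  9.55160987e-04]
 [ 3.38388024e-06 -1.03124861e-03 -9.99999468e-01]] [ 0.13786805 -0.38617056  0.71420426]
top {'fx': 438.95864167688006, 'fy': 438.95864167688006, 'cx': 311.7045444056489, 'cy': 203.7281481229808, 'eye': array([ 0.4655, -0.1498,  1.4222]), 'rotation': array([[-0.0118, -0.9919,  0.1261],
       [-0.9999,  0.0121,  0.0016],
       [-0.0031, -0.1261, -0.992 ]])}
disc_pin 0.74 [248. 209.  24.  24.] [0.6185 0.0447 0.1249] [0.5869 0.0121 0.0708] [0.6503 0.0809 0.1655]
bar_tab 0.66 [286. 217.  32.   7.] [ 0.5982 -0.0546  0.1229] [ 0.5765 -0.122   0.1186] [ 0.607  -0.0172  0.1602]
keeper 0.89 [269. 211.  74.  47.] [0.6014 0.024  0.1157] [ 0.5492 -0.1303 -0.0064] [0.6875 0.1159 0.1655]
lock_disc 0.88 [247. 209.  26.  21.] [0.6178 0.0457 0.1248] [0.5845 0.0121 0.0066] [0.6538 0.0985 0.1655]
lock_disc 0.23 [442. 239.  10.  45.] [ 0.5419 -0.5595  0.0083] [ 0.4593 -0.5775 -0.0084] [ 0.5997 -0.5475  0.016 ]
rail_mid 0.95 [270. 209.  70.  48.] [0.6031 0.023
[... 1378 characters left out ...]
58] [ 0.5828 -0.0218  0.0004] [0.7243 0.0795 0.1631]
rail_mid 0.95 [278. 245.  81.  77.] [0.5961 0.0445 0.1081] [ 0.546  -0.1755 -0.0035] [0.7243 0.1108 0.1639]
valve 0.7 [281. 244.  81.  72.] [0.5962 0.042  0.1068] [ 0.546  -0.1863 -0.0053] [0.7369 0.1129 0.1639]
valve 0.68 [259. 240.  30.  22.] [0.6138 0.0485 0.1258] [0.5828 0.0139 0.1083] [0.6532 0.0795 0.1631]
finned_gauge 0.72 [299. 264.  23.  26.] [ 0.5179 -0.0189  0.0677] [ 0.5008 -0.0478 -0.0011] [0.555  0.0005 0.0885]
nipple_25 0.77 [246. 294.  18.  23.] [0.5399 0.1465 0.0401] [0.5252 0.1261 0.0017] [0.5656 0.1629 0.0665]
gauge_4 0.63 [394. 202.  27.  41.] [ 0.4987 -0.3459  0.113 ] [ 0.4695 -0.5105 -0.0056] [ 0.6309 -0.3209  0.1431]
```

```bash
python3 - <<'E'
from h import *
np.set_printoptions(precision=4,suppress=True)
v,u=np.mgrid[0:400,0:640]
for n in('top','scene'):
    im,d,c=snap(n)
    P=world(c,u.ravel(),v.ravel(),d.ravel()); 
    R=P[(d.ravel()>0)&(P[:,0]>.54)&(P[:,0]<.68)&(P[:,1]>-.15)&(P[:,1]<.11)]
    hi=R[(R[:,2]>.138)&(R[:,2]<.17)]
    for nm,q in(('pin',hi[hi[:,1]>-.05]),('tab',hi[hi[:,1]<-.08])): print(n,nm,len(q),np.median(q,0),q.min(0),q.max(0))
    D=R[(abs(R[:,2]-.126)<.006)&(R[:,1]>0)]
    print('disc',(D.min(0)+D.max(0))/2,D.min(0),D.max(0))
    L=R[(abs(R[:,2]-.125)<.007)&(R[:,1]<0)&(R[:,1]>-.12)]
    print('rail',len(L),L.mean(0),np.linalg.svd(L[:,:2]-L[:,:2].mean(0))[2][0])
    x0,x1,y0,y1=(210,350,170,270) if n=='top' else (220,380,170,310)
    cv2.imwrite(f'pics/{n}c.png',cv2.resize(im[y0:y1,x0:x1,::-1],None,fx=4,fy=4,interpolation=cv2.INTER_CUBIC))
E
```

```text
top pin 14 [0.5994 0.0286 0.1586] [0.5956 0.0248 0.1422] [0.6041 0.0343 0.1628]
top tab 20 [ 0.5836 -0.1189  0.156 ] [ 0.5714 -0.1222  0.1421] [ 0.5938 -0.1132  0.1626]
disc [0.6202 0.0475 0.1259] [0.5868 0.0001 0.12  ] [0.6536 0.0948 0.1319]
rail 278 [ 0.5964 -0.0577  0.1262] [-0.2172 -0.9761]
scene pin 30 [0.5977 0.0312 0.152 ] [0.594  0.0256 0.1393] [0.6043 0.0356 0.1632]
scene tab 34 [ 0.5813 -0.1161  0.1529] [ 0.5705 -0.1215  0.139 ] [ 0.5923 -0.1128  0.1608]
disc [0.6182 0.0473 0.1262] [0.5841 0.0002 0.1204] [0.6523 0.0943 0.1319]
rail 353 [ 0.5945 -0.0576  0.1264] [0.2173 0.9761]
```

View pics/topc.png

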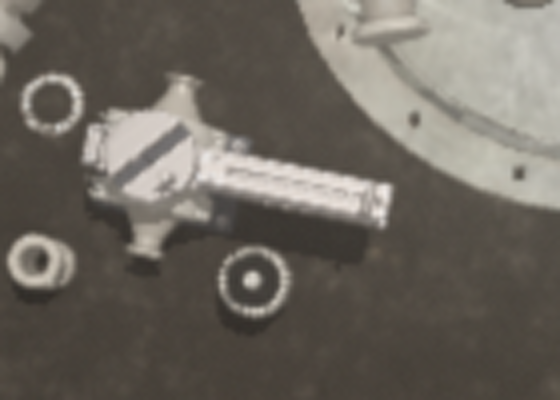

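View pics/scenec.png

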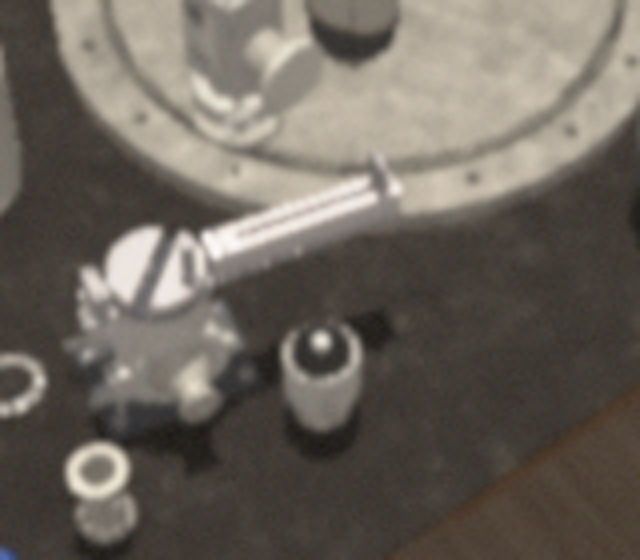

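Top view: the slotted disc is at crop (150,155), with the pin below-right of the slot at about (172,182). The rail runs right to the tab at about (375,205). The scene crop shows the pin at (190,265) and the tab at (380,175), and both agree with the depth points. The valve x axis is at about 77.5°, the disc axis at about (0.619, 0.046), and q is about 0.9 rad.

>>> carry_out(offset=[[4,-2.5,0],[4,-2.5,0],[4,-2.5,0],[4,-2.5,0],[4,-2.5,0],[4,-2.5,0],[4,-2.5,0],[4,-2.5,0],[4,-2.5,0],[4,-2.5,0]], angular=[[0,0,0],[0,0,0],[0,0,0],[0,0,0],[0,0,0],[0,0,0],[0,0,0],[0,0,0],[0,0,0],[0,0,0]], grip=-1, newtons=20)

```text
clock: 2.1
ee_pos: [0.4944, -0.1468, 0.2565]
ee_rot: [[0.925, 0.38, 0.0], [0.38, -0.925, -0.0], [0.0, 0.0, -1.0]]
force: [0.6, -1.2, 0.9]
finger_gap: -0.001
finger_force: 0.0
```

>>> carry_out(offset=[[4,-2.5,0],[4,-2.5,0],[0,0,0],[0,0,0],[0,0,0],[0,0,0],[0,0,0],[0,0,0],[0,0,0],[0,0,0]], angular=[[0,0,0],[0,0,0],[0,0,-8],[0,0,-8],[0,0,-8],[0,0,-8],[0,0,-8],[0,0,-8],[0,0,-7.1],[0,0,0]])

```text
clock: 3.1
ee_pos: [0.5485, -0.0722, 0.2563]
ee_rot: [[0.216, 0.976, -0.0], [0.976, -0.216, 0.0], [0.0, -0.0, -1.0]]
force: [0.3, -1.0, -0.7]
finger_gap: 0.0
finger_force: 0.0
```

```bash
cat > w.py <<'E'
from h import *
import sys
np.set_printoptions(precision=4,suppress=True)
ex=np.array([.2173,.976]);ey=np.array([-.976,.2173]);A=np.array([.6187,.0462])
s=status.observe();print(s['clock'],s['ee_pos'],s['force'],'tcp valve',(s['ee_pos'][:2]-A)@ex,(s['ee_pos'][:2]-A)@ey)
v,u=np.mgrid[0:400,0:640]
im,d,c=snap('wrist',sys.argv[1])
P=world(c,u.ravel(),v.ravel(),d.ravel());P=P[d.ravel()>0]
V=np.c_[(P[:,:2]-A)@ex,(P[:,:2]-A)@ey,P[:,2]]
for nm,m in(('pin',(np.hypot(V[:,0],V[:,1])<.036)&(V[:,2]>.152)&(V[:,2]<.166)),('tab',(V[:,0]<-.04)&(V[:,0]>-.19)&(abs(V[:,1])<.02)&(V[:,2]>.15)&(V[:,2]<.163)),
 ('disc',(np.hypot(V[:,0],V[:,1])<.037)&(abs(V[:,2]-.126)<.003)),('rail',(V[:,0]<-.05)&(V[:,0]>-.15)&(abs(V[:,1])<.016)&(abs(V[:,2]-.128)<.003)),('nose+',(V[:,0]>.049)&(V[:,0]<.075)&(abs(V[:,1])<.01)&(abs(V[:,2]-.12)<.006))):
    q=V[m]
    if len(q): print(nm,len(q),'mean',q.mean(0),'mid',(q.min(0)+q.max(0))/2,q.min(0),q.max(0))
q=V[(V[:,0]<-.05)&(V[:,0]>-.15)&(abs(V[:,1])<.016)&(abs(V[:,2]-.128)<.003)]
if len(q)>50:print('rail slope',np.polyfit(q[:,0],q[:,1],1))
E
python3 w.py w1.png
```

```text
3.1 [ 0.5485 -0.0722  0.2563] [ 0.3488 -1.0019 -0.7262] tcp valve -0.13081016912135124 0.04283118522064734
pin 217 mean [-0.0191  0.0161  0.1601] mid [-0.0187  0.0159  0.1576] [-0.0234  0.0113  0.152 ] [-0.014   0.0205  0.1631]
tab 302 mean [-0.1657  0.0012  0.1563] mid [-0.1664  0.0011  0.1548] [-0.1698 -0.0106  0.15  ] [-0.1631  0.0129  0.1596]
disc 3964 mean [-0.0053 -0.0003  0.1268] mid [-0.0082  0.0001  0.126 ] [-0.0345 -0.0346  0.123 ] [0.0181 0.0348 0.129 ]
rail 2378 mean [-0.0957  0.0008  0.1289] mid [-0.1001  0.0005  0.128 ] [-0.15   -0.0107  0.125 ] [-0.0503  0.0117  0.131 ]
rail slope [-0.0015  0.0007]
```

View pics/w1.png

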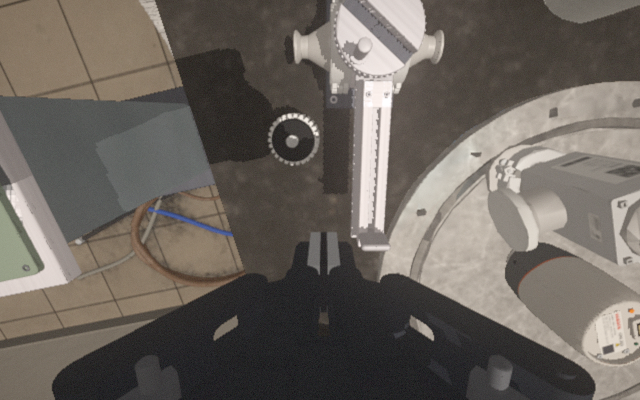

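The wrist view shows the pin at pixel (363,48), the tab at (373,242) and the shut fingertips at about (325,240). The measured positions confirm the frame to about 1 mm. I'll go behind the pin and down.

>>> carry_out(offset=[[2.7,0.8,0],[2.7,0.8,0],[2.7,0.9,0],[0,0,2],[0,0,2],[0,0,2],[0,0,1.5],[0,0,1.4],[0,0,0],[0,0,0]], angular=[[0,0,0],[0,0,0],[0,0,0],[0,0,0],[0,0,0],[0,0,0],[0,0,0],[0,0,0],[0,0,0],[0,0,0]])

```text
clock: 4.15
ee_pos: [0.5906, 0.0018, 0.1677]
ee_rot: [[0.22, 0.976, 0.0], [0.976, -0.22, -0.0], [-0.0, 0.0, -1.0]]
force: [-0.5, -0.1, -0.0]
finger_gap: 0.001
finger_force: 0.0
```

>>> carry_out(offset=[[0.5,0,0],[0.5,0,0],[0.3,0,0],[0.3,0,0],[0.3,0,0],[0.3,0,0],[0.3,0,0],[0.3,0,0],[0.2,0,0],[0,0,0]], angular=[[0,0,0],[0,0,0],[0,0,0],[0,0,0],[0,0,0],[0,0,0],[0,0,0],[0,0,0],[0,0,0],[0,0,0]])

```text
clock: 5.15
ee_pos: [0.5965, 0.0306, 0.1672]
ee_rot: [[0.218, 0.976, -0.002], [0.976, -0.218, -0.001], [-0.001, -0.001, -1.0]]
force: [-3.0, -3.6, 1.6]
finger_gap: -0.004
finger_force: 2.0
```

```bash
python3 w.py w2.png
```

```text
5.15 [0.5965 0.0306 0.1672] [-3.0419 -3.6443  1.5925] tcp valve -0.02008075320464187 0.01828871648609441
pin 1111 mean [-0.0074  0.0205  0.1597] mid [-0.0059  0.0186  0.159 ] [-0.0134  0.0049  0.152 ] [0.0017 0.0323 0.166 ]
disc 6993 mean [ 0.0054 -0.0028  0.127 ] mid [0.0012 0.0004 0.126 ] [-0.0317 -0.0343  0.123 ] [0.0342 0.0351 0.129 ]
```

View pics/w2.png

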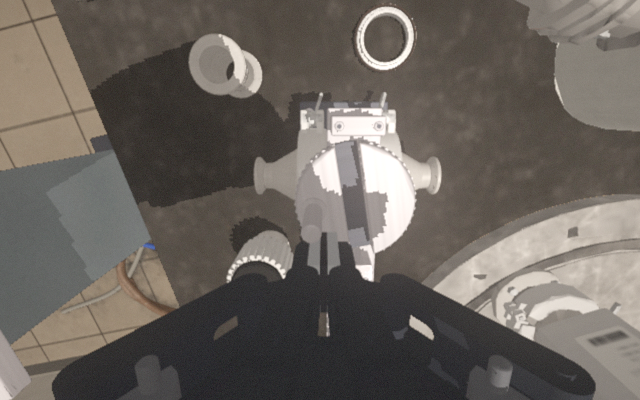

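The pin is at (312,215), touching the left finger. The slot runs (345,145) to (360,235), so about 0.16 rad remains, which fits the geometry. I'll push 4 mm more.

>>> carry_out(offset=[[0.1,0,0],[0.1,0,0],[0.1,0,0],[0.1,0,0],[0,0,0],[0,0,0],[0,0,0],[0,0,0],[0,0,0],[0,0,0]], angular=[[0,0,0],[0,0,0],[0,0,0],[0,0,0],[0,0,0],[0,0,0],[0,0,0],[0,0,0],[0,0,0],[0,0,0]])

```text
clock: 6.2
ee_pos: [0.5977, 0.0346, 0.1673]
ee_rot: [[0.218, 0.976, -0.001], [0.976, -0.218, -0.0], [-0.001, -0.001, -1.0]]
force: [-3.4, -2.5, 0.4]
finger_gap: -0.0
finger_force: 2.1
```

```bash
cat >> w.py <<'E'
q=V[(np.hypot(V[:,0],V[:,1])<.03)&(V[:,2]<.121)&(V[:,2]>.1)]
if len(q)>50:
    w=q[:,:2]-q[:,:2].mean(0);t=np.linalg.svd(w,full_matrices=False)[2][0];t=t*np.sign(t[0]);print('slot',len(q),q.mean(0),'angle',np.arctan2(t[1],t[0]))
# slot edges from the disc-top rim: mean of disc-top points each side near the slot
D=V[(np.hypot(V[:,0],V[:,1])<.031)&(abs(V[:,2]-.127)<.004)]
xs=[];ms=[]
for x in np.arange(-.01,.029,.002):
    y=D[abs(D[:,0]-x)<.001][:,1]; y=np.sort(y[abs(y)<.018])
    if len(y)>5:
        g=np.diff(y);i=g.argmax()
        if g[i]>.008: xs.append(x);ms.append((y[i]+y[i+1])/2)
if len(xs)>4: print('slot by gap',len(xs),np.polyfit(xs,ms,1))
E
python3 w.py w3.png
```

```text
6.2 [0.5977 0.0346 0.1673] [-3.389  -2.5428  0.3967] tcp valve -0.015923428448600223 0.01798153667093812
pin 1118 mean [-0.0032  0.0205  0.1596] mid [-0.0018  0.0183  0.159 ] [-0.0094  0.0047  0.152 ] [0.0058 0.032  0.166 ]
disc 6729 mean [ 0.0054 -0.0033  0.127 ] mid [0.0001 0.0007 0.126 ] [-0.0332 -0.0339  0.123 ] [0.0335 0.0354 0.129 ]
slot 1934 [ 0.0022 -0.0003  0.1145] angle 0.000566241361776223
slot by gap 20 [-0.0102  0.0009]
```

View pics/w3.png

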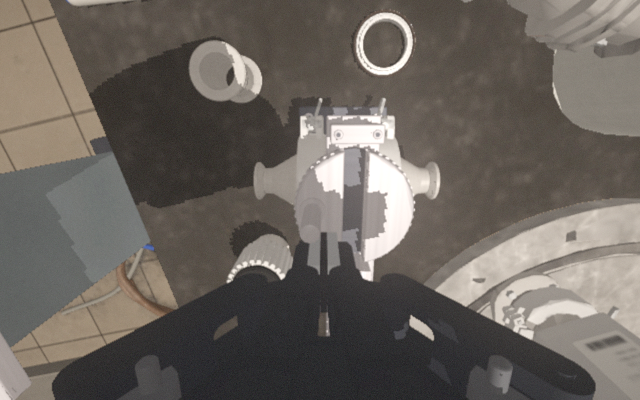

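The slot at (355,150) to (355,235) is now in line, to within 0.02 rad by two fits. I'll back off, rise and go behind the tab.

>>> carry_out(offset=[[-1,0,0],[-0.7,0,-2],[0,0,-2],[-4,0.4,0],[-4,0.4,0],[-4,0.4,0],[-4,0.5,0],[0,0,0],[0,0,0],[0,0,0]], angular=[[0,0,0],[0,0,0],[0,0,0],[0,0,0],[0,0,0],[0,0,0],[0,0,0],[0,0,0],[0,0,0],[0,0,0]])

```text
clock: 7.25
ee_pos: [0.5762, -0.1407, 0.2074]
ee_rot: [[0.217, 0.976, 0.0], [0.976, -0.217, 0.001], [0.001, 0.0, -1.0]]
force: [-0.1, 0.0, 0.1]
finger_gap: -0.002
finger_force: 0.0
```

```bash
python3 w.py w4.png
```

```text
7.25 [ 0.5762 -0.1407  0.2074] [-0.1209  0.0424  0.1182] tcp valve -0.19164138133130812 0.0008571737256978818
tab 479 mean [-0.1658  0.0005  0.1569] mid [-0.1667  0.0005  0.1553] [-0.17   -0.0112  0.1501] [-0.1634  0.0123  0.1604]
rail 3899 mean [-0.1008  0.0007  0.129 ] mid [-0.1041  0.0007  0.128 ] [-0.1498 -0.0105  0.1251] [-0.0585  0.0118  0.131 ]
rail slope [0.0017 0.0008]
```

>>> carry_out(offset=[[0,0,2],[0,0,2],[0,0,0],[0.6,0,0],[0.6,0,0],[0.6,0,0],[0.6,0,0],[0.6,0,0],[0.6,0,0],[0.6,0,0]], angular=[[0,0,0],[0,0,0],[0,0,0],[0,0,0],[0,0,0],[0,0,0],[0,0,0],[0,0,0],[0,0,0],[0,0,0]])

```text
clock: 8.3
ee_pos: [0.5853, -0.1001, 0.1674]
ee_rot: [[0.218, 0.976, 0.0], [0.976, -0.218, 0.0], [0.0, 0.0, -1.0]]
force: [0.2, -2.0, 2.1]
finger_gap: -0.002
finger_force: 1.4
```

>>> carry_out(offset=[[0.4,0,0],[0.4,0,0],[0.4,0,0],[0.4,0,0],[0.4,0,0],[0.4,0,0],[0.4,0,0],[0.4,0,0],[0.4,0,0],[0.4,0,0]], angular=[[0,0,0],[0,0,0],[0,0,0],[0,0,0],[0,0,0],[0,0,0],[0,0,0],[0,0,0],[0,0,0],[0,0,0]])

```text
clock: 9.3
ee_pos: [0.5939, -0.0612, 0.1673]
ee_rot: [[0.218, 0.976, -0.0], [0.976, -0.218, 0.0], [0.0, -0.0, -1.0]]
force: [-0.6, -3.0, 2.4]
finger_gap: 0.0
finger_force: 1.4
```

>>> carry_out(offset=[[0.4,0,0],[0.4,0,0],[0.4,0,0],[0.4,0,0],[0.4,0,0],[0.4,0,0],[0.4,0,0],[0.3,0,0],[0.2,0,0],[0,0,0]], angular=[[0,0,0],[0,0,0],[0,0,0],[0,0,0],[0,0,0],[0,0,0],[0,0,0],[0,0,0],[0,0,0],[0,0,0]])

```text
clock: 10.3
ee_pos: [0.6011, -0.0289, 0.1673]
ee_rot: [[0.217, 0.976, 0.0], [0.976, -0.217, 0.0], [0.001, 0.0, -1.0]]
force: [0.0, -0.1, 0.9]
finger_gap: -0.003
finger_force: 0.0
```

>>> carry_out(offset=[[0.1,0,0],[0,0,0],[0.1,0,0],[0,0,0],[0,0,0],[0,0,0],[0,0,0],[0,0,0],[0,0,0],[0,0,0]], angular=[[0,0,0],[0,0,0],[0,0,0],[0,0,0],[0,0,0],[0,0,0],[0,0,0],[0,0,0],[0,0,0],[0,0,0]])

```text
clock: 11.3
ee_pos: [0.6015, -0.0276, 0.1673]
ee_rot: [[0.218, 0.976, -0.0], [0.976, -0.218, -0.0], [-0.0, 0.0, -1.0]]
force: [0.5, -5.1, 0.5]
finger_gap: -0.0
finger_force: 2.6
```

>>> carry_out(offset=[[0.1,0,0],[0,0,0],[0.1,0,0],[0,0,0],[0,0,0],[0,0,0],[0,0,0],[0,0,0],[0,0,0],[0,0,0]], angular=[[0,0,0],[0,0,0],[0,0,0],[0,0,0],[0,0,0],[0,0,0],[0,0,0],[0,0,0],[0,0,0],[0,0,0]])

```text
clock: 12.3
ee_pos: [0.6015, -0.0274, 0.1673]
ee_rot: [[0.219, 0.976, -0.001], [0.976, -0.219, -0.003], [-0.003, -0.0, -1.0]]
force: [-3.1, -14.1, 3.3]
finger_gap: 0.0
finger_force: 7.3
```

The bar is at its stop: the arm moved 0.2 mm and the force rose to 14 N. I'll back off and check.

>>> carry_out(offset=[[-0.5,0,0],[-1.5,0,0],[-2,0,0],[0,0,-3],[0,0,-3],[0,0,-2],[0,0,0],[0,0,0],[0,0,0],[0,0,0]], angular=[[0,0,0],[0,0,0],[0,0,0],[0,0,0],[0,0,0],[0,0,0],[0,0,0],[0,0,0],[0,0,0],[0,0,0]])

```text
clock: 13.3
ee_pos: [0.5929, -0.0646, 0.2466]
ee_rot: [[0.218, 0.976, -0.001], [0.976, -0.218, 0.0], [-0.0, -0.001, -1.0]]
force: [-0.5, 0.7, 1.4]
finger_gap: 0.004
finger_force: 0.0
```

```bash
python3 w.py w5.png
```

```text
13.3 [ 0.5929 -0.0646  0.2466] [-0.5025  0.7083  1.405 ] tcp valve -0.11376312679392303 0.0010686257858043289
pin 249 mean [-0.0003  0.0243  0.16  ] mid [0.0001 0.0246 0.1576] [-0.0048  0.0198  0.1521] [0.0051 0.0294 0.163 ]
tab 303 mean [-0.0609  0.0006  0.1578] mid [-0.0611  0.0008  0.1551] [-0.0641 -0.0108  0.1501] [-0.0581  0.0123  0.1601]
disc 5911 mean [ 0.0005 -0.0013  0.1266] mid [-0.0018  0.0007  0.126 ] [-0.0364 -0.0338  0.123 ] [0.0327 0.0353 0.129 ]
rail 1974 mean [-0.0962  0.0005  0.1292] mid [-0.0995  0.0005  0.1288] [-0.1486 -0.0105  0.1266] [-0.0505  0.0116  0.1309]
rail slope [0.002  0.0007]
slot 313 [-0.001   0.0014  0.1153] angle -0.0964307559837002
```

View pics/w5.png

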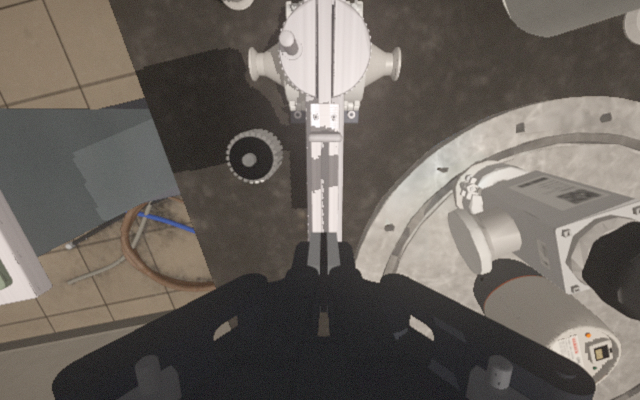

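The bar lies in the slot at (325,50) and the tab, at (325,135), measures x = -61 mm against -61.5 mm expected when home. The pin is at y = +24 mm, so the disc is at about 0 rad. The gripper is clear, so I'll hand in.

```bash
python3 -c "
from workcell import *
print(manip.job_done())"
```

```text
the job is handed in; nothing more can be done
None
```

I turned the valve disc shut and pushed the locking bar home against its stop; the last wrist-camera check put the disc at about 0 rad and the tab within 1 mm of its home position, and I handed the job in at about 13 s with the gripper clear (no verdict came back).

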